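# Prove the emergency stop and restart

## Robot

A 6-joint arm with a two-finger parallel gripper is mounted at the origin on a cart in front of the work surface, level with it; the furniture and walls round the work are solid. World frame = base frame: x ahead of the robot, y to its left, z up, the work surface at z = 0. Lengths are in m, angles in rad, forces in N, time in s.
With the tool pointing down it reaches from about 0.35 to 1 m from the base axis. Payload 7.1 kg.
Tool frame: the origin (TCP) lies on the centre line of the jaws, within the pads' length; the fingertips stand 8 mm ahead of it and the grasp point (between the pads) lies 11 mm behind it; z points along the fingers, y is the line along which they close (so a half turn about z gives the same grasp; the last joint's range is limited). The gripper opens to 85 mm and grips with 20 to 120 N. Pads are 22 mm wide; open, the fingers measure 114 mm over their backs; the gripper's body (76 mm by 85 mm) begins 54 mm behind the grasp point. The pads swing forward as they close: fully open they stand 13 mm farther back than shut.
Start: joints at [1.149, 0.423, 1.63, -0, 1.089, -0.019], TCP at [0.245, 0.575, 0.239] pointing down, gripper open.
Joint ranges: [-3, 3], [-0.9, 2.11], [0.09, 2.58], [-1.31, 4.45], [0.11, 2.69], [-2.54, 2.54]. Speed limits (rad/s): [2.39, 2.39, 3.01, 3.14, 3.14, 3.14].

## Interface

Orientations are given as a unit quaternion [w, x, y, z].
In Python, from workcell import env, imaging, ticket gives the robot as it stands.
- The arm moves only by the tool drive_tool, never from a script. Its argument "targets" is a list of rows, each a list of 7 numbers: the turn, a rotation vector about the tool's x, y, z in rad, then the shift along the tool's x, y, z in mm, then the gripper's target within -1 to 1 (fully open at 1, half-way at 0, shut at -1). A call has 1 to 10 rows; each row is the pose to reach, as a shift and turn from the pose commanded when the call began, along the tool's axes at that moment; what a row does not reach only later rows make up. A row lasts 1/10 s, in which the tool goes at most 50 mm and 8.59 degrees, less where a joint would pass 70% of its speed; a pose out of reach is approached as far as the arm can. A call with a gripper value outside its range is refused whole. The fingers move at their own pace and stop on an object; "squeeze" is the grip in N (left out, the last holds). Time passes only in rows, so rows that repeat a pose let the fingers close. It gives the time, the measured TCP pose, the force, the opening and the grip force at its end, in the units of the state.
- env.get_state(): the state, without advancing time (a new reading comes with each control period).
- imaging.grab_frame(name): name is "scene" or "top"; returns a dict with "img" (480x640x3 uint8, blue, green, red), "fx", "fy", "cx", "cy" (pixels), "D" ([k1, k2, p1, p2, k3] as OpenCV has them; the pictures are not rectified), "position" and "rotation" of the camera in the world. Camera axes: x right, y down, z forward; pixel columns grow to the right and rows downward; lengths in m; the calibration is good to about 2 mm. A picture is of the moment at which its call begins. There is no depth.
- ticket.job_done(): hands the job in; it is judged then, once.
The state is a dict: "time_s": time; "joints": joint angles; "joint_velocities": joint speeds; "tau": joint torques, N m; "ee_pos": TCP position; "tool_rot": TCP orientation; "contact_force": force on the tool from outside, world axes, zero at the start; "wrist_torque": the same for the moment, N m; "gripper_width": opening from 0.0 (shut) to 1.0 (fully open); "grasp_force": force on a finger pad.
Only numpy, scipy, OpenCV 4.12 (cv2) and the standard library are available. Lean on these libraries where they do the work, as an engineer would, in place of code of your own. Each camera call takes 0.05 s, during which the arm holds its last target. There are 200 camera calls.

## Task

Test the emergency stop: press the red mushroom button straight in until it latches and let go so that it stays in by itself, then push one of its wings round clockwise (seen from above) until the button pops fully out. Then press the green start button in and come away, leaving both buttons fully out and untwisted. Only push with the fingertips: grip and lift nothing, do not press start while the stop is in, and leave the loose things lying around undisturbed.

Things in the scene. Friction and masses are not known exactly. Their poses are not given: they have to be found in the camera images.
- stop_box: Yellow square enclosure, 100 x 100 mm, 55 mm high (dark foot flange 112 x 112 mm), fixed to the bench, with the red stop button in the middle of its top. Origin: centre of its underside on the bench; z up; x to its back (the side with the black cable gland), y to its left. Place and yaw vary, left or right of the start box.
- stop_head: The red mushroom head. Origin on the button's vertical axis, level with the enclosure's top while out; sinks and turns with it; z up. Dome 56 mm across, underside 16 mm, top 42 mm above the origin. Two wings stick out along +y and -y: 12 mm thick, 26 to 52 mm from the axis, 18 to 33 mm above the origin. Vertical grip ribs on the rim between the wings (61 mm across).
- stop_top (a point): Centre of the dome's top, where to press: 97 mm above the bench while out, about 89 mm while latched.
- stop_wing_left (a point): Top edge of the wing at +y of the head, 44 mm from the axis; moves with the wing. Its pushing face looks to -x of the head: push it towards +x of the head and follow the arc (clockwise from above).
- stop_wing_right (a point): Top edge of the wing at -y of the head, 44 mm from the axis; moves with the wing. Its pushing face looks to +x of the head: push it towards -x of the head and follow the arc (clockwise from above). Pushing either wing is enough.
- stop_press (a joint): How far the stop button is pressed in, m: 0 out, 0.0098 at its end stop. A spring returns it (about 2 to 4 N, up to 5 N in all with the catch) unless it is pressed past about 0.0085, where it latches; it then rests at about 0.008 by itself. Press right to the end stop, where the force rises steeply.
- stop_twist (a joint): Clockwise twist of the mushroom head seen from above, rad: 0 at rest (a light spring, 0.01 to 0.05 N m, returns it), end stop at 1.3. While the button is latched, a twist past about 0.5 frees it and it pops out; twist to about 0.8 to be sure. No more than 2 N at a wing is needed.
- wing_front: The two faces of the wings that are pushed to twist the head clockwise (part of the red head). Its frame is that of stop_head.
- wing_back: The two opposite faces of the wings (part of the red head). Fingers pressing front and back faces at once count as gripping a wing.
- rim_near: Grip ribs on the -x half of the head's rim (part of the red head).
- rim_far: Grip ribs on the +x half of the head's rim. Fingers pressing near and far ribs at once count as gripping the head.
- start_box: Grey square enclosure, 80 x 80 mm and 55 mm high (foot flange 92 x 92 mm), fixed to the bench, with the green start button in the middle of its top. Origin: centre of its underside on the bench.
- start_button_top (a point): Centre of the top of the green button, 34 mm across, 77 mm above the bench while out, standing 10 mm proud of a steel collar 50 mm across (12 mm high).
- start_button (a joint): How far the green start button is pressed in, m: 0 out, 0.006 fully in; a spring (1.2 N at the start, 4 N fully in) returns it. It does not latch.
- oil_filter: Loose dark blue oil filter, 78 mm across, 86 mm high, standing on the bench; bystander. Origin: centre of its underside.
- bearing: Loose steel ball bearing, 52 mm across, 16 mm high, lying on the bench between the two enclosures; bystander. Origin: centre of its underside.
- ratchet: Loose ratchet handle with a red grip, 203 mm long (along its y), 36 mm wide and high, lying on the bench; bystander. Origin: centre of its underside.

How it is judged:
By the outcome, as a careful person would: the job done as asked, in the order asked, and still so for the second after the job is handed in, with the robot touching nothing.
It also fails if it takes over 48 s, if anything falls off the work surface, if the arm or the gripper's body presses on something with over 40 N, if the wrist force passes 120 N, or if a joint passes its speed limit or range.

## Working session

There is one attempt and no reset: what is moved stays moved. The work goes in short steps, Python scripts to look and compute and a tool call to move; the robot and the scene stay as the last step left them, time stands still between calls to the robot, and variables do not carry over. Pictures are saved under pics/ and viewed, at most 10 in all, crops included, and the job is handed in when it is done.

Besides the shell and the picture viewer there is one more tool, called after "Request:" as name(argument=value, ...), one argument or row to a line, values as JSON. drive_tool: Moves the arm, as the interface text tells. Its arguments: {"type":"object","properties":{"targets":{"type":"array","items":{"type":"array","items":{"type":"number"}}},"squeeze":{"type":"number"}},"required":["targets"]}

```bash
mkdir -p pics; ls; cat > h.py <<'E'
import numpy as np, cv2
from workcell import env, imaging, ticket
def look(n,fn,crop=None,s=1):
    f=imaging.grab_frame(n); im=f["img"]
    np.savez('cal_'+n+'.npz',**{k:np.array(f[k]) for k in f if k!='img'})
    if crop: x0,y0,x1,y1=crop; im=cv2.resize(im[y0:y1,x0:x1],None,fx=s,fy=s,interpolation=cv2.INTER_CUBIC)
    cv2.imwrite('pics/'+fn,im); return f
def R_(r):
    from scipy.spatial.transform import Rotation as R
    r=np.array(r); return r if r.shape==(3,3) else R.from_quat(np.r_[r[1:],r[0]]).as_matrix()
def pix(n,uv,z):
    c=np.load('cal_'+n+'.npz'); K=np.array([[c['fx'],0,c['cx']],[0,c['fy'],c['cy']],[0,0,1]],float)
    p=cv2.undistortPoints(np.array([[uv]],float),K,c['D'].astype(float))[0,0]
    d=R_(c['rotation'])@np.r_[p,1]; o=c['position']; return o+d*(z-o[2])/d[2]
E
python3 - <<'E'
from h import *
look('top','top1.png'); f=look('scene','scene1.png')
for n in('top','scene'):
    c=np.load(f'cal_{n}.npz'); print({k:c[k].tolist() for k in c})
print(env.get_state())
E
```

```text
pics
{'fx': 509.8441699834486, 'fy': 509.8441699834486, 'cx': 312.06148629273866, 'cy': 241.06178481163042, 'D': [0.04673436407662481, 0.0, 0.0, 0.0, 0.0], 'position': [0.25119698067656976, 0.025212138991346618, 1.3255907133136706], 'rotation': [-0.072156749846415, 0.7102810161851875, -0.6968374509073079, 0.06864290576268306]}
{'fx': 489.0725702225857, 'fy': 489.0725702225857, 'cx': 318.60292990402706, 'cy': 240.07230226740748, 'D': [-0.07068512279170341, 0.0, 0.0, 0.0, 0.0], 'position': [-0.03317316706812858, -0.6035916445180108, 0.7836690546247451], 'rotation': [-0.40047680972290817, 0.844847435936385, -0.32017638068130755, 0.1527685180909207]}
{'time_s': 0.1, 'joints': array([ 1.14898027e+00,  4.23762712e-01,  1.63060196e+00, -2.71802073e-05,
        1.08862502e+00, -1.90455263e-02]), 'joint_velocities': array([ 0.00204722, -0.00060896, -0.0028564 ,  0.00031195,  0.0007645 ,
        0.00011348]), 'tau': array([-1.01779824e-03, -5.58424830e+01, -2.82445478e+01, -1.59038523e-04,
        2.95219164e-03, -5.94650558e-06]), 'ee_pos': array([0.24479122, 0.57454109, 0.23862906]), 'tool_rot': array([-1.40985689e-04,  2.00020559e-01,  9.79791451e-01, -6.84246941e-04]), 'contact_force': array([-0.51502693,  0.54015344,  0.51715251]), 'wrist_torque': array([-0.03115121,  0.01299381,  0.02325492]), 'grasp_force': 0.0, 'gripper_width': 1.0020245061916098}
```

View pics/top1.png

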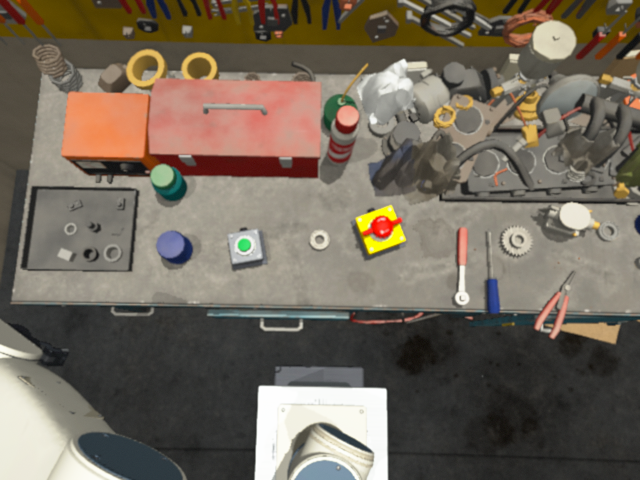

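View pics/scene1.png

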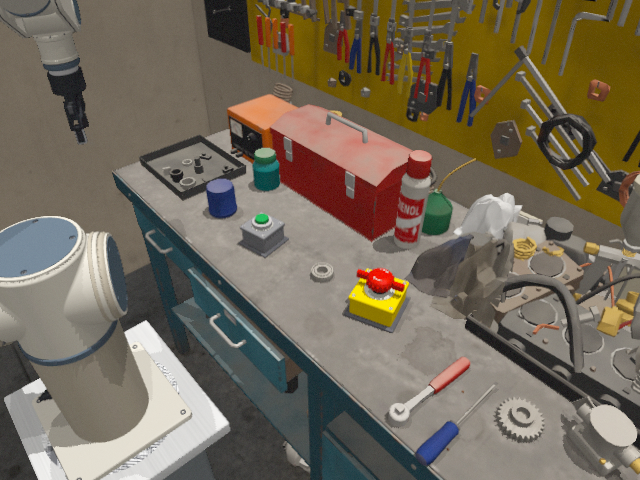

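The top view shows the stop head at about (382,228), the start button at (245,245), the bearing at (319,240), and the oil filter and ratchet well off to the sides. I'll enlarge both views.

```bash
python3 - <<'E'
import cv2,numpy as np
a=cv2.imread('pics/top1.png');b=cv2.imread('pics/scene1.png')
r=lambda i,x,y,w,h,s:cv2.resize(i[y:y+h,x:x+w],None,fx=s,fy=s,interpolation=cv2.INTER_CUBIC)
t=np.hstack([r(a,220,220,50,50,6),r(a,350,200,60,60,5)])
u=np.hstack([r(b,230,200,60,60,5),r(b,340,255,75,75,4)])
cv2.imwrite('pics/crop1.png',np.vstack([t,u]))
E
```

```text
(no output)
```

View pics/crop1.png

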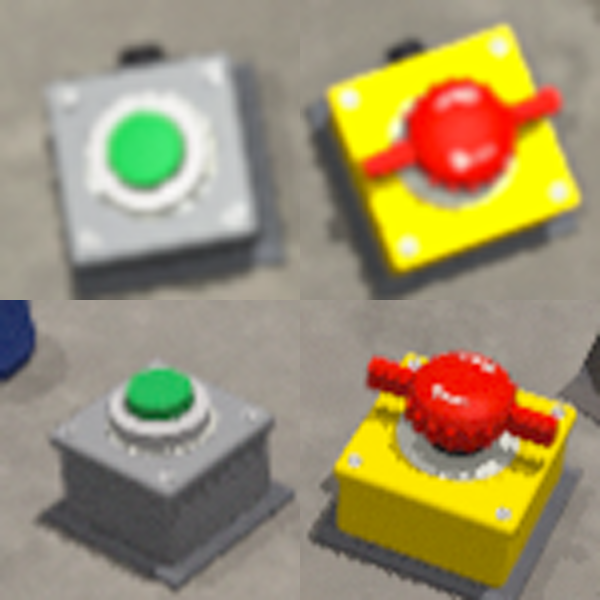

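The crop shows the green cap centred at top-image px (244.5,244.8). The red dome is at (382.2,226.4), with wing tips at (363,233) and (401.6,220.6). The yellow top's corners average about (380.9,229.6).

```bash
python3 - <<'E'
from h import *
def P(l,n,uv,z): print(l,pix(n,uv,z).round(4))
P('green t','top',(244.3,244.6),.077);P('green s','scene',(261.8,218.4),.076)
P('dome t','top',(382,226.2),.083);P('box t','top',(380.7,229.4),.055);P('dome s','scene',(380.3,279.3),.083)
w1=pix('top',(363,233),.085);w2=pix('top',(401.4,220.4),.085);print(w1,w2,(w1+w2)/2,np.linalg.norm(w1-w2))
P('bearing','top',(319,240),.01);P('filter','top',(173,245),.086)
c=[pix('top',((x-300)/5+349.6,y/5+199.6),.055) for x,y in((510,25),(330,92),(398,272),(580,203))]
print(np.round(c,3)); d=w1-w2;print('wing +y dir deg',np.degrees(np.arctan2(d[1],d[0])))
s=env.get_state();print(R_(s['tool_rot']).round(3),s['ee_pos'])
E
```

```text
green t [0.4913 0.2027 0.077 ]
green s [0.4944 0.1971 0.076 ]
dome t [ 0.5435 -0.1401  0.083 ]
box t [ 0.5416 -0.1404  0.055 ]
dome s [ 0.5474 -0.1426  0.083 ]
[ 0.52474596 -0.09247601  0.085     ] [ 0.5587383 -0.1882285  0.085    ] [ 0.54174213 -0.14035226  0.085     ] 0.10160717824280466
bearing [0.5203 0.0162 0.01  ]
filter [0.4853 0.3771 0.086 ]
[[ 0.608 -0.169  0.055]
 [ 0.57  -0.076  0.055]
 [ 0.477 -0.111  0.055]
 [ 0.515 -0.203  0.055]]
wing +y dir deg 109.54496963662159
[[-0.92   0.392 -0.001]
 [ 0.392  0.92  -0.001]
 [ 0.    -0.001 -1.   ]] [0.24479122 0.57454109 0.23862906]
```

Request:
drive_tool(
  targets=[
    [0, 0, 0.15, -35, -34, 0, -1],
    [0, 0, 0.3, -70, -68, 0, -1],
    [0, 0, 0.45, -105, -102, 0, -1],
    [0, 0, 0.6, -140, -136, 0, -1],
    [0, 0, 0.75, -175, -170, 0, -1],
    [0, 0, 0.827, -210, -204, 0, -1],
    [0, 0, 0.827, -245, -238, 0, -1],
    [0, 0, 0.827, -280, -272, 0, -1],
    [0, 0, 0.827, -315, -306, 0, -1],
    [0, 0, 0.827, -350, -340, 0, -1],
  ],
)

```text
time_s: 1.1
ee_pos: [0.4339, 0.1231, 0.2393]
tool_rot: [-0.0, 0.577, 0.817, 0.0]
contact_force: [0.8, 0.5, 0.1]
gripper_width: -0.002
grasp_force: 0.0
```

Request:
drive_tool(
  targets=[
    [0, 0, 0, -45, 3, 15, -1],
    [0, 0, 0, -90, 5, 30, -1],
    [0, 0, 0, -135, 8, 45, -1],
    [0, 0, 0, -180, 10, 60, -1],
    [0, 0, 0, -225, 13, 70, -1],
    [0, 0, 0, -260, 15, 80, -1],
    [0, 0, 0, -283, 16, 85, -1],
    [0, 0, 0, -283, 16, 85, -1],
    [0, 0, 0, -283, 16, 85, -1],
  ],
)

```text
time_s: 2.0
ee_pos: [0.5428, -0.1363, 0.1538]
tool_rot: [-0.001, 0.577, 0.817, -0.0]
contact_force: [1.0, -0.1, -0.4]
gripper_width: -0.003
grasp_force: 0.0
```

```bash
python3 - <<'E'
from h import *
s=env.get_state();print(s['ee_pos'],s['contact_force'],R_(s['tool_rot']).round(3))
look('scene','s2.png',(310,200,440,340),4);f=look('top','t2.png');
a=cv2.imread('pics/s2.png');b=cv2.resize(f['img'][190:270,340:420],None,fx=3,fy=3,interpolation=cv2.INTER_CUBIC)
o=np.zeros((560,760,3),np.uint8);o[:560,:520]=a;o[:240,520:]=b;cv2.imwrite('pics/c2.png',o)
E
```

```text
[ 0.54278616 -0.13632932  0.15379189] [ 0.96574826 -0.0990497  -0.43809837] [[-0.333  0.943 -0.001]
 [ 0.943  0.333  0.001]
 [ 0.001 -0.001 -1.   ]]
```

View pics/c2.png

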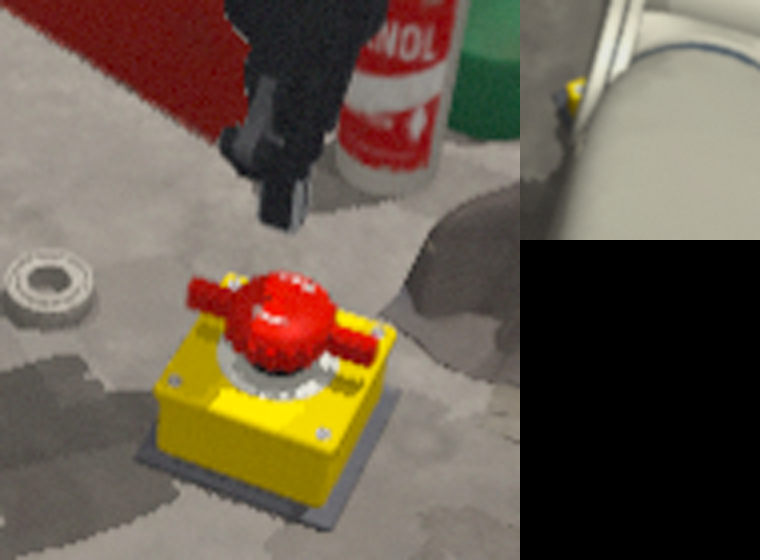

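The fingertip shows at scene px (380.5,257) above the dome, which is centred near (379.5,280). I'll check it against the calibration.

```bash
python3 - <<'E'
from h import *
print(pix('scene',(380.3,256),.146), pix('scene',(280/4+310,321/4+200),.083))
E
```

```text
[ 0.54421936 -0.1385178   0.146     ] [ 0.54483723 -0.14415141  0.083     ]
```

Request:
drive_tool(
  targets=[
    [0, 0, 0, -4.5, -1, 15, -1],
    [0, 0, 0, -4.5, -1, 30, -1],
    [0, 0, 0, -4.5, -1, 42, -1],
    [0, 0, 0, -4.5, -1, 48, -1],
    [0, 0, 0, -4.5, -1, 51, -1],
    [0, 0, 0, -4.5, -1, 54, -1],
    [0, 0, 0, -4.5, -1, 57, -1],
    [0, 0, 0, -4.5, -1, 58, -1],
    [0, 0, 0, -4.5, -1, 58, -1],
  ],
)

```text
time_s: 3.0
ee_pos: [0.544, -0.141, 0.0965]
tool_rot: [0.0, 0.577, 0.817, 0.0]
contact_force: [-1.7, 1.4, 3.1]
gripper_width: -0.001
grasp_force: 1.6
```

Request:
drive_tool(
  targets=[
    [0, 0, 0, 0, 0, 1, -1],
    [0, 0, 0, 0, 0, 2, -1],
    [0, 0, 0, 0, 0, 2, -1],
  ],
)

```text
time_s: 3.3
ee_pos: [0.5442, -0.141, 0.0952]
tool_rot: [0.0, 0.577, 0.817, 0.0]
contact_force: [-4.5, 2.5, 10.3]
gripper_width: 0.002
grasp_force: 5.2
```

Request:
drive_tool(
  targets=[
    [0, 0, 0, 0, 0, 1, -1],
    [0, 0, 0, 0, 0, 1, -1],
  ],
)

```text
time_s: 3.5
ee_pos: [0.5444, -0.141, 0.095]
tool_rot: [0.0, 0.577, 0.817, 0.0]
contact_force: [-6.0, 1.9, 18.8]
gripper_width: -0.001
grasp_force: 9.4
```

Request:
drive_tool(
  targets=[
    [0, 0, 0, 0, 0, -5, -1],
    [0, 0, 0, 0, 0, -15, -1],
    [0, 0, 0, 0, 0, -35, -1],
    [0, 0, 0, 15, -10, -40, -1],
    [0, 0, 0, 35, -25, -40, -1],
    [0, 0, 0, 47, -34, -40, -1],
    [0, 0, 0, 47, -34, -40, -1],
    [0, 0, 0, 47, -34, -40, -1],
  ],
)

```text
time_s: 4.3
ee_pos: [0.4972, -0.1083, 0.1338]
tool_rot: [0.001, 0.577, 0.817, 0.0]
contact_force: [0.2, -0.2, 0.1]
gripper_width: 0.0
grasp_force: 0.0
```

```bash
python3 - <<'E'
from h import *
s=env.get_state();print(s['ee_pos'],s['contact_force'])
look('scene','s3.png',(310,200,440,340),4)
E
```

```text
[ 0.49719926 -0.10831641  0.13384381] [ 0.20031538 -0.15181138  0.12996183]
```

View pics/s3.png

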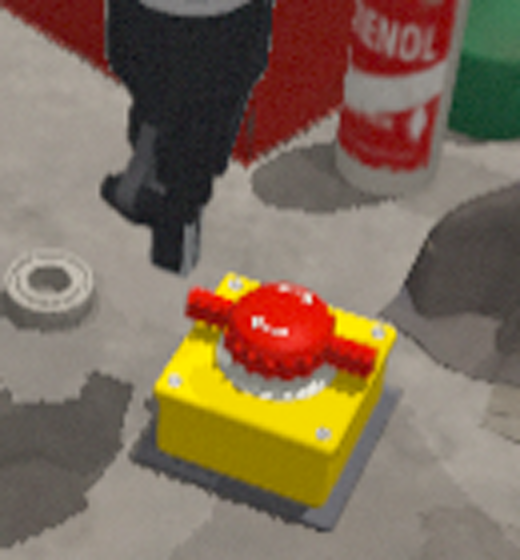

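The head is visibly lower and stays latched, untwisted, with the fingertip clear of the wing's front face. Next I'll go down beside the wing.

Request:
drive_tool(
  targets=[
    [0, 0, 0, 0, 0, 15, -1],
    [0, 0, 0, 0, 0, 30, -1],
    [0, 0, 0, 0, 0, 42, -1],
    [0, 0, 0, 0, 0, 52, -1],
    [0, 0, 0, 0, 0, 57, -1],
    [0, 0, 0, 0, 0, 57, -1],
    [0, 0, 0, 0, 0, 57, -1],
  ],
)

```text
time_s: 5.05
ee_pos: [0.4965, -0.1081, 0.0765]
tool_rot: [0.0, 0.577, 0.817, 0.0]
contact_force: [0.3, 1.5, 0.1]
gripper_width: -0.001
grasp_force: 0.0
```

Request:
drive_tool(
  targets=[
    [0, 0, 0, 0.5, 7, 0, -1],
    [0, 0, 0, 1, 13, 0, -1],
    [0, 0, 0.15, 3.3, 20.2, 0, -1],
    [0, 0, 0.3, 4.5, 27.7, 0, -1],
    [0, 0, 0.45, 4.6, 35.3, 0, -1],
    [0, 0, 0.6, 3.5, 42.9, 0, -1],
    [0, 0, 0.75, 1.3, 50.1, 0, -1],
    [0, 0, 0.9, -1.9, 57, 0, -1],
    [0, 0, 0.9, -1.9, 57, 0, -1],
    [0, 0, 0.9, -1.9, 57, 0, -1],
  ],
)

```text
time_s: 6.05
ee_pos: [0.5506, -0.0905, 0.0764]
tool_rot: [-0.0, 0.874, 0.487, 0.0]
contact_force: [-0.7, 1.2, 0.1]
gripper_width: 0.003
grasp_force: 0.4
```

```bash
python3 - <<'E'
from h import *
s=env.get_state();print(s['ee_pos'],s['contact_force'],s['tool_rot'])
look('scene','s4.png',(310,200,440,340),4)
E
```

```text
[ 0.55064019 -0.0904621   0.07644347] [-0.69302497  1.16670976  0.07096035] [-1.69357474e-05  8.73676137e-01  4.86507971e-01  2.55625400e-05]
```

View pics/s4.png

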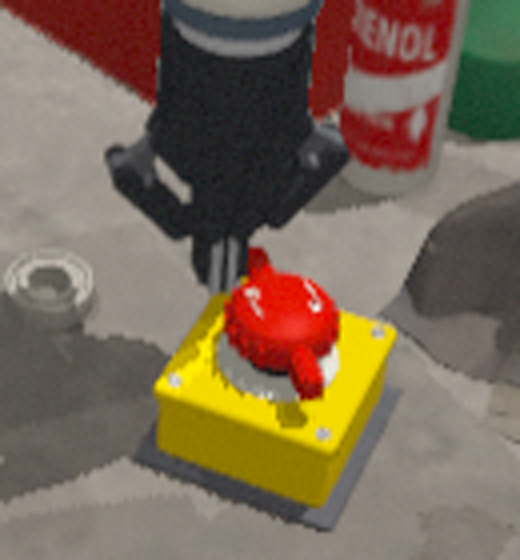

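The button has popped out and stands at its original height, with the wing held turned by the finger. I'll now back off along the arc so it untwists.

Request:
drive_tool(
  targets=[
    [0, 0, -0.15, -3.4, -6.8, 0, -1],
    [0, 0, -0.3, -7.7, -13, 0, -1],
    [0, 0, -0.45, -13, -18.5, 0, -1],
    [0, 0, -0.6, -18.9, -23.2, 0, -1],
    [0, 0, -0.75, -25.6, -26.9, 0, -1],
    [0, 0, -0.9, -32.7, -29.6, 0, -1],
    [0, 0, -0.9, -43.7, -38.3, 0, -1],
    [0, 0, -0.9, -43.7, -38.3, 0, -1],
    [0, 0, -0.9, -43.7, -38.3, -30, -1],
    [0, 0, -0.9, -43.7, -38.3, -70, -1],
  ],
)

```text
time_s: 7.1
ee_pos: [0.4933, -0.1071, 0.1455]
tool_rot: [-0.002, 0.578, 0.816, -0.001]
contact_force: [0.0, 1.2, 0.6]
gripper_width: 0.0
grasp_force: 0.0
```

Request:
drive_tool(
  targets=[
    [0, 0, 0, 40, 14, -10, -1],
    [0, 0, 0, 85, 30, -10, -1],
    [0, 0, 0, 130, 46, -10, -1],
    [0, 0, 0, 175, 61, -10, -1],
    [0, 0, 0, 220, 77, -5, -1],
    [0, 0, 0, 265, 93, 0, -1],
    [0, 0, 0, 290, 102, 10, -1],
    [0, 0, 0, 290, 102, 10, -1],
    [0, 0, 0, 290, 102, 10, -1],
  ],
)

```text
time_s: 8.0
ee_pos: [0.4936, 0.2003, 0.1361]
tool_rot: [-0.0, 0.577, 0.817, -0.0]
contact_force: [-0.2, -0.5, -0.8]
gripper_width: -0.008
grasp_force: 0.0
```

```bash
python3 - <<'E'
from h import *
s=env.get_state();print(s['ee_pos'],s['contact_force'])
look('scene','s5.png',(210,140,410,340),3)
E
```

```text
[0.49359554 0.20028312 0.13607274] [-0.20050929 -0.49933585 -0.84717468]
```

View pics/s5.png

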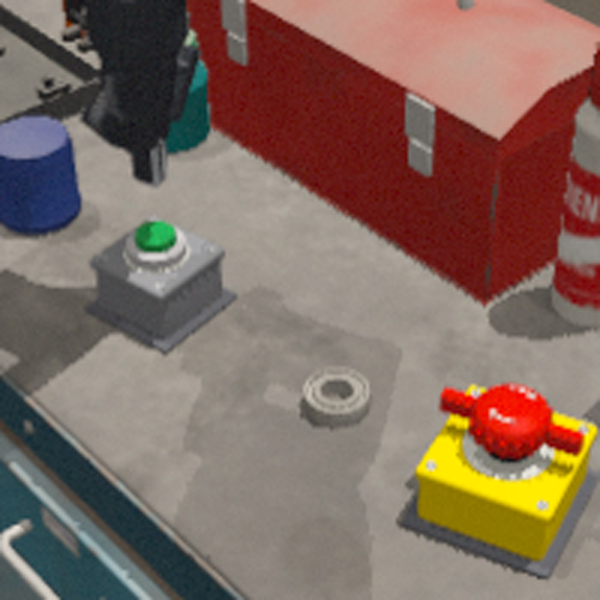

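The stop is fully out and untwisted, and the fingertip at crop px (152,180) is above the green button at (155,237). Next I'll press start.

Request:
drive_tool(
  targets=[
    [0, 0, 0, 0, 0, 20, -1],
    [0, 0, 0, 0, 0, 38, -1],
    [0, 0, 0, 0, 0, 48, -1],
    [0, 0, 0, 0, 0, 51, -1],
    [0, 0, 0, 0, 0, 54, -1],
    [0, 0, 0, 0, 0, 57, -1],
    [0, 0, 0, 0, 0, 58, -1],
    [0, 0, 0, 0, 0, 58, -1],
  ],
)

```text
time_s: 8.85
ee_pos: [0.4943, 0.1996, 0.079]
tool_rot: [0.0, 0.577, 0.817, 0.0]
contact_force: [-0.8, -4.1, 5.8]
gripper_width: -0.002
grasp_force: 2.6
```

Request:
drive_tool(
  targets=[
    [0, 0, 0, 0, 0, 1, -1],
    [0, 0, 0, 0, 0, 1, -1],
  ],
)

```text
time_s: 9.05
ee_pos: [0.4944, 0.1996, 0.0789]
tool_rot: [0.0, 0.577, 0.817, 0.0]
contact_force: [-2.6, -5.1, 15.3]
gripper_width: 0.001
grasp_force: 7.3
```

The force rose steeply with no further travel, so the button is fully in. I'll come away.

Request:
drive_tool(
  targets=[
    [0, 0, 0, 0, 0, -5, -1],
    [0, 0, 0, 0, 0, -20, -1],
    [0, 0, 0, 0, 0, -50, -1],
    [0, 0, 0, 0, 0, -90, -1],
    [0, 0, 0, 0, 0, -130, -1],
    [0, 0, 0, 0, 0, -140, -1],
    [0, 0, 0, 0, 0, -140, -1],
    [0, 0, 0, 0, 0, -140, -1],
  ],
)

```text
time_s: 9.85
ee_pos: [0.4935, 0.1999, 0.2166]
tool_rot: [-0.0, 0.577, 0.817, -0.0]
contact_force: [-0.4, 0.1, 0.6]
gripper_width: -0.001
grasp_force: 0.0
```

```bash
python3 - <<'E'
from h import *
s=env.get_state();print(s['ee_pos'],s['contact_force'])
look('scene','s6.png',(210,140,410,340),3)
E
```

```text
[0.49349988 0.19986884 0.2165923 ] [-0.38014676  0.14715248  0.59489695]
```

View pics/s6.png

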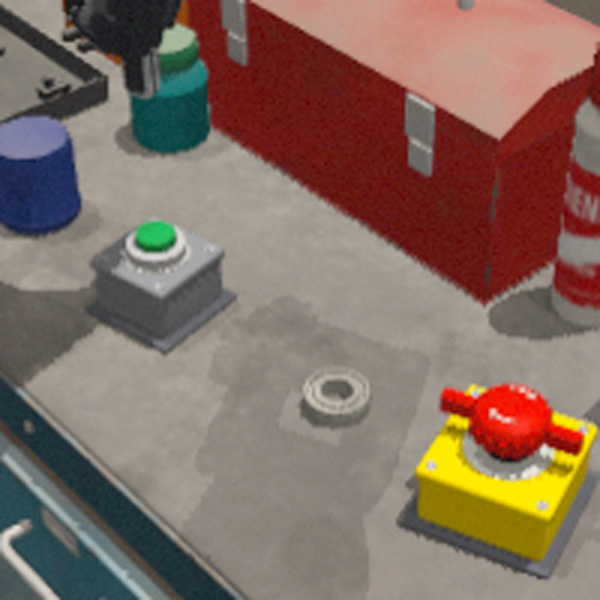

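Both buttons are fully out: green at crop px (155,237), and red at (512,420) untwisted. The bearing and filter haven't moved.

```bash
python3 -c "
from workcell import ticket; print(ticket.job_done())"
```

```text
the job is handed in; nothing more can be done
None
```

The job is handed in: I pressed the stop until it latched, twisted it free so it popped out, then pressed start and came away, and the last picture shows both buttons out and untwisted at about 10 s of the 48 s allowed.

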